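# Draw out the telescopic shoehorn to its second stop and hold it

## Robot

A 7-joint arm with a two-finger parallel gripper is mounted at the origin on the work surface. World frame = base frame: x ahead of the robot, y to its left, z up, the work surface at z = 0. Lengths are in m, angles in rad, forces in N, time in s.
With the tool pointing down it reaches from about 0.375 to 0.925 m from the base axis. Payload 3.1 kg.
Tool frame: the origin (TCP) lies between the finger pads; the fingertips stand 19 mm ahead of it and the grasp point (between the pads) is the TCP; z points along the fingers, y is the line along which they close (so a half turn about z gives the same grasp; the last joint's range is limited). The gripper opens to 85 mm and grips with 20 to 120 N. Pads are 22 mm wide; open, the fingers measure 114 mm over their backs; the gripper's body (76 mm by 85 mm) begins 54 mm behind the grasp point. The pads swing forward as they close: fully open they stand 13 mm farther back than shut.
Start: joints at [-1.236, 0.383, 0.044, 1.598, -0.018, 1.161, -0.05], TCP at [0.273, 0.59, 0.25] pointing down, gripper open.
Joint ranges: [-2.61, 2.61], [-0.41, 2.15], [-1.48, 1.57], [0, 2.5], [-1.57, 4.71], [0.05, 1.97], [-2.85, 2.85]. Speed limits (rad/s): [2.79, 2.79, 3.14, 3.14, 3.14, 3.14, 3.14].

## Interface

Orientations are given as a unit quaternion [x, y, z, w].
In Python, from bench import move_ptp, movel, move_j, move_gripper, pause, inverse_kinematics, read_camera, camera_params, MotionError, sign_off, look_for, tip_of, read_time_s, read_qpos, read_joint_vel, read_effort, read_eef_pos, read_tcp_rot, read_ft_force, read_ft_torque, read_finger_gap, read_grasp_force gives the robot as it stands. Calls block until the motion is done:
- move_ptp(position, orientation): joint-space move of the TCP to a pose.
- movel(position, orientation=None, speed=0.15): straight line of the TCP; orientation=None keeps the orientation; speed is the mean speed in m/s.
- move_j(angles): joint-space move.
- move_gripper(opening, effort=None): finger opening in m; effort is the grip in N (None keeps the last); returns when the fingers have stopped.
- pause(seconds).
- inverse_kinematics(position, orientation): joint angles nearest the present ones, or None.
- read_camera(name): name is "side" or "top"; returns the picture (400x640x3 uint8, red, green, blue); there is no depth.
- camera_params(name): a dict with "K" (3x3 intrinsics, pixels), "camera_from_world" (4x4, takes a point from world to camera coordinates). Camera axes: x right, y down, z forward; pixel columns grow to the right and rows downward; lengths in m; the calibration is good to about 2 mm. A picture is of the moment at which its call begins. camera_params takes no time and is no camera call.
A pose or a line that the arm cannot do raises MotionError and nothing moves.
- sign_off(): hands the job in; it is judged then, once.
Trained networks look in the newest picture that a camera, given by its name, has taken for a name from the list of things; names that differ only in an ending like _2 or _b are one class to them, and where a whole thing is asked for, a point or a joint stands for the part that bears it (a point fixed in the world has none). Each returns a list of dicts, best first, with "confidence" (0 to 1); they miss things now and then, are a little off and sometimes report something else, mostly with a low value. They report only what shows in the picture. A call takes as long as a camera call.
- look_for(camera, name): "at" ([column, row] in pixels, amid what is visible of it).
- tip_of(camera, name): "at" ([column, row] in pixels: a listed point, or the origin of a listed thing).
Readings, each from a call of its own:
- read_time_s(): time.
- read_qpos(): joint angles.
- read_joint_vel(): joint speeds.
- read_effort(): joint torques, N m.
- read_eef_pos(): TCP position.
- read_tcp_rot(): TCP orientation.
- read_ft_force(): force on the tool from outside, world axes, zero at the start.
- read_ft_torque(): the same for the moment, N m.
- read_finger_gap(): finger opening in m.
- read_grasp_force(): force on a finger pad.
Only numpy, scipy, OpenCV 4.12 (cv2) and the standard library are available. Lean on these libraries where they do the work, as an engineer would, in place of code of your own. Each camera call takes 0.05 s, during which the arm holds its last target. There are 200 camera calls.

## Task

Get the telescopic shoehorn in its clip rack ready for use: squeeze the orange button in the side of its grip, draw the grip straight out of the tube past the first stop to the second stop, and let the button spring back out so that the shoehorn is locked there. Finish while still holding the grip from both sides between the fingers, on its plain part, with the button left free. Leave the other things on the shelf where they are.

Things in the scene. Friction and masses are not known exactly. Their poses are not given: they have to be found in the camera images.
- rack: Fixed clip rack holding the shoehorn immovably: white base plate 56 x 235 x 5 mm, two posts 30 mm wide, 15 mm long with black spring clips, tops 84 mm above the shelf, centred at y = -19 and -163 mm. Origin on the shelf below the tube's mouth; y axis: the way the grip draws out; x axis: towards the side with the button; z up.
- tube_mouth (a point): Centre of the mouth of the fixed outer steel tube (20 mm diameter, level, axis 65 mm above the shelf). The rack's axes. The tube runs from here 222 mm to -y, then the hollow steel blade (130 mm long, 42 mm wide). Its +x side shows three lock holes 75 mm apart: home, first stop, second stop.
- stick (a joint): How far the grip and inner tube are drawn out along +y, in m: 0 home, 0.075 first stop, 0.150 second stop (end at 0.1515; 2 mm play). Slides at about 3 N, stays where left. At home and both stops a pin on the button locks it both ways, button fully out; let go between stops, the button stays 3.5 mm in and springs out by itself at the next stop.
- thumb (a joint): How far the orange button is pushed into the grip, in m: 0 out (free), 0.0045 fully in; unlocked from 0.0035. The spring pushes back with 2 N at the start and 5 N fully in.
- press_point (a point): Point on the axis of the grip level with the middle of the button, for squeezing it: 37 mm out from the tube mouth when home; moves with the grip. The rack's axes.
- hold_point (a point): Point on the axis in the middle of the grip's plain ribbed part, 50 mm further out than press_point; moves with the grip. The rack's axes.
- button_face (a point): Middle of the outer face of the orange button (24 mm along the grip, 14 mm high), which stands 5 mm proud of the grip's +x side when out and 0.5 mm when fully in: 19 mm from the axis when out. Moves with the button. The rack's axes.
- shell_near: Half shell of the dark blue grip on the side without button (-x), flat face 14 mm from the axis. The whole grip is 28 mm wide, 26 mm high, centred on the tube axis, 112 mm long, from 7 to 119 mm out from the tube mouth when home, then an 8 mm steel end cap. Origin on the axis, at the tube mouth when home; moves with the grip. The rack's axes.
- shell_far: The other half shell of the grip, on the button's side (+x), flat outer face 14 mm from the axis; same origin and axes as shell_near. The button stands in it between 25 and 49 mm from the origin along y.
- receiver: Bystander: white doorbell receiver, 34 x 80 x 94 mm high, standing, with a blue press button. Origin under its middle.
- keyring: Bystander: steel ring with three keys lying flat, about 75 mm long. Origin at the centre of the ring, on the shelf.
- snail: Bystander: white ceramic snail figurine, 85 mm long, 58 mm high, its head to +x. Origin under its middle.
- clothes_peg: Bystander: wooden clothes peg, 75 x 15 x 10 mm, lying flat. Origin under its middle.
- glasses_case: Bystander: red glasses case, 160 x 64 x 43 mm high. Origin under its middle, long side along x.
- coin_bowl: Bystander: blue ceramic bowl, 96 mm across, 35 mm high. Origin under its middle.

How it is judged:
By the outcome, as a careful person would: the job done as asked, in the order asked, and still so for the second after the job is handed in, while the arm keeps its last pose, push and grip.
It also fails if it takes over 42 s, if anything falls off the work surface, if the arm or the gripper's body presses on something with over 40 N, if the wrist force passes 120 N, or if a joint passes its speed limit or range.

## Working session

There is one attempt and no reset: what is moved stays moved. The work goes in short steps, each a Python script; the robot and the scene stay as the last script left them, time stands still between calls to the robot, and variables do not carry over. Pictures are saved under pics/ and viewed, at most 10 in all, crops included, and the job is handed in when it is done.

```bash
mkdir -p pics; python3 - <<'E'
from bench import *
import cv2,json
for c in("side","top"):
    cv2.imwrite(f"pics/{c}0.png",read_camera(c)[:,:,::-1])
    p=camera_params(c);print(c,p["K"],p["camera_from_world"])
    for n in("tube_mouth","press_point","hold_point","button_face","rack","shell_near","shell_far"):
        print(n,[(d["at"],round(d["confidence"],2)) for d in tip_of(c,n)][:2])
    for n in("receiver","keyring","snail","clothes_peg","glasses_case","coin_bowl"):
        print(n,[(d["at"],round(d["confidence"],2)) for d in tip_of(c,n)][:1])
print(read_time_s(),read_tcp_rot())
E
```

```text
side [[363.60921292   0.         322.2285152 ]
 [  0.         363.60921292 197.02337522]
 [  0.           0.           1.        ]] [[-0.99573389 -0.09216404  0.00444976  0.52403562]
 [-0.07305133  0.75794512 -0.64821501  0.12656211]
 [ 0.05636944 -0.64577472 -0.76144435  0.86932983]
 [ 0.          0.          0.          1.        ]]
tube_mouth [([313.2, 173.9], 0.89)]
press_point [([310.8, 182.8], 0.81), ([208.2, 292.6], 0.71)]
hold_point [([311.7, 197.4], 0.64)]
button_face []
rack [([315.8, 186.0], 0.87), ([241.4, 176.0], 0.25)]
shell_near [([315.6, 168.6], 0.64)]
shell_far [([312.8, 171.8], 0.62), ([434.5, 369.1], 0.28)]
receiver [([248.1, 175.6], 0.57)]
keyring [([367.6, 152.0], 0.47)]
snail [([209.5, 292.3], 0.86)]
clothes_peg [([358.8, 199.1], 0.73)]
glasses_case [([433.0, 367.9], 0.69)]
coin_bowl [([228.3, 232.2], 0.91)]
top [[371.34297669   0.         321.17177211]
 [  0.         371.34297669 194.4485172 ]
 [  0.           0.           1.        ]] [[ 0.02226901 -0.99962064  0.01620694 -0.06146351]
 [-0.99794615 -0.02319979 -0.05970966  0.5217503 ]
 [ 0.06006301 -0.01484398 -0.99808421  1.06071378]
 [ 0.          0.          0.          1.        ]]
tube_mouth [([358.3, 185.0], 0.94), ([365.3, 119.8], 0.63)]
press_point [([345.0, 183.0], 0.6), ([302.4, 114.6], 0.55)]
hold_point []
button_face [([353.0, 186.1], 0.5)]
rack [([352.3, 183.9], 0.59)]
shell_near [([360.1, 181.3], 0.55)]
shell_far [([354.9, 181.0], 0.6)]
receiver [([361.2, 118.7], 0.88)]
keyring [([411.8, 233.2], 0.51)]
snail [([248.8, 111.3], 0.83)]
clothes_peg [([343.3, 226.6], 0.44)]
glasses_case [([198.0, 277.3], 0.75)]
coin_bowl [([302.2, 118.2], 0.9)]
1.4 [ 2.14680109e-01  9.76684417e-01 -2.96384625e-05 -7.80577586e-07]
```

```bash
python3 - <<'E'
import cv2
for c,(x,y) in(("side",(200,110)),("top",(230,80))):
    im=cv2.imread(f"pics/{c}0.png");cv2.imwrite(f"pics/{c}0c.png",cv2.resize(im[y:y+150,x:x+200],None,fx=4,fy=4,interpolation=2))
E
```

```text
(no output)
```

View pics/top0.png

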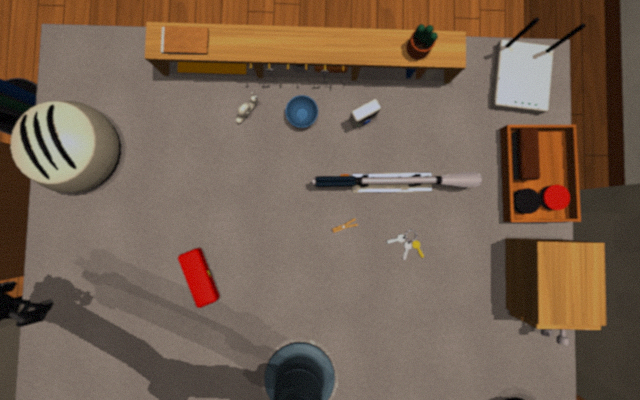

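View pics/side0.png

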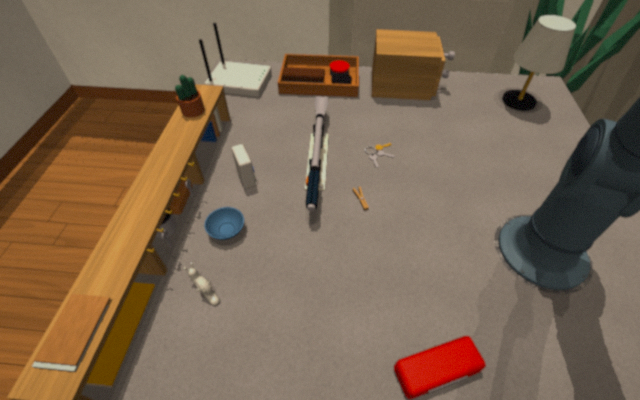

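View pics/top0c.png

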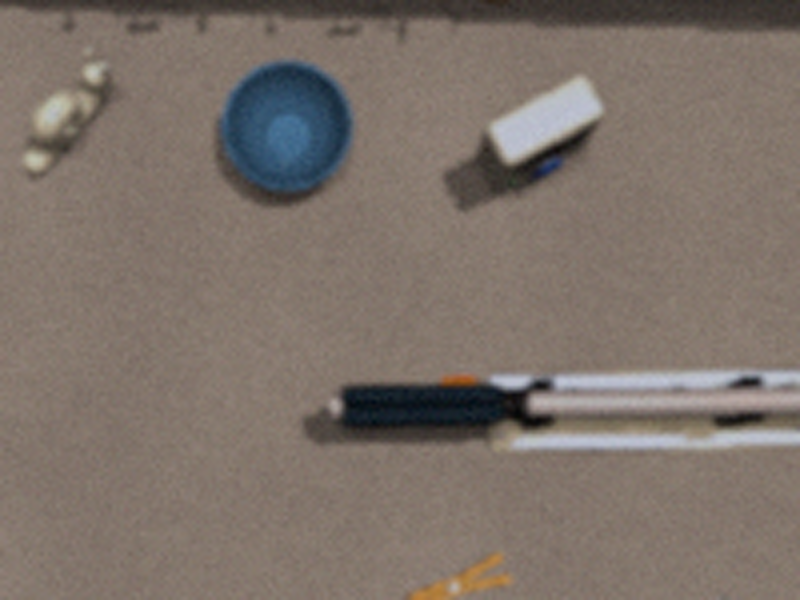

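View pics/side0c.png

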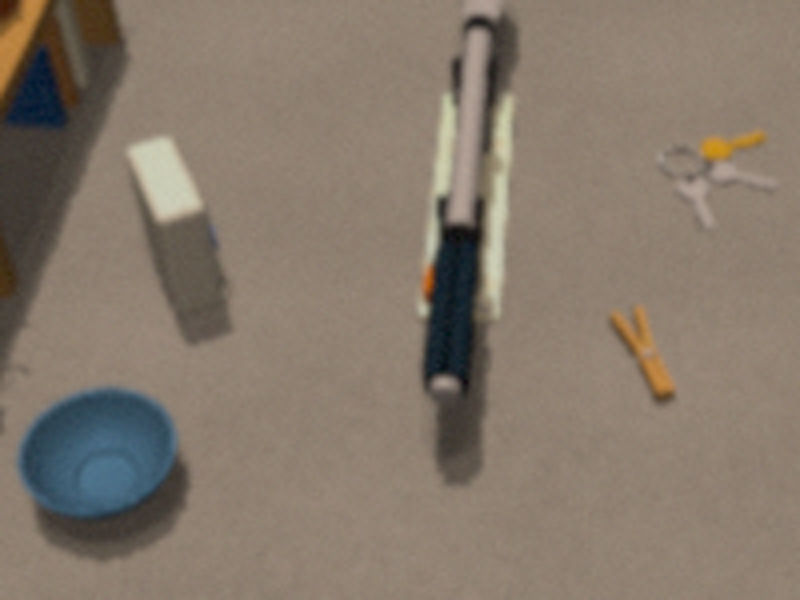

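The grip runs along image row ~181 in the top view (cols 315–356, cap tip at 312), with the orange button at (345,175) on the far side. In the side view the grip is at about (313,180), and the bystanders are well clear. Next I'll fit the rack pose.

```bash
cat > fit.py <<'E'
import cv2,numpy as np
from bench import camera_params
from scipy.optimize import least_squares
def proj(c,P):
    p=camera_params(c);T=p["camera_from_world"];q=(np.atleast_2d(P)@T[:3,:3].T+T[:3,3])@p["K"].T
    return q[:,:2]/q[:,2:]
def W(v,P):  # v=x,y,yaw of rack
    c,s=np.cos(v[2]),np.sin(v[2]);return np.atleast_2d(P)@np.array([[c,-s,0],[s,c,0],[0,0,1]]).T+[v[0],v[1],0]
def mask(im,roi):
    f=im.astype(int);b,g,r=f[...,0],f[...,1],f[...,2]
    m=((b-r>8)&(r<50)).astype(np.uint8); z=np.zeros_like(m);x0,y0,x1,y1=roi;z[y0:y1,x0:x1]=m[y0:y1,x0:x1]
    n,l,s,_=cv2.connectedComponentsWithStats(z);return (l==1+np.argmax(s[1:,4])).astype(np.uint8)
def orange(im,roi):
    x0,y0,x1,y1=roi;f=im.astype(int);w=np.clip(f[...,2]-f[...,0]-60,0,None)[y0:y1,x0:x1]
    Y,X=np.mgrid[y0:y1,x0:x1];return np.array([(w*X).sum(),(w*Y).sum()])/w.sum(),w.sum()
def hull(c,v,y0=.007,y1=.119):
    B=[[x,y,z] for x in(-.014,.014) for y in(y0,y1) for z in(.052,.078)]
    return cv2.convexHull(proj(c,W(v,B)).astype(np.float32))[:,0]
def mom(poly):
    m=cv2.moments(poly.reshape(-1,1,2).astype(np.float32) if poly.shape[1:]==(2,) and poly.dtype!=np.uint8 else poly,poly.dtype==np.uint8)
    s=np.sqrt(m["m00"]); return np.array([m["m10"],m["m01"]])/m["m00"],m["m00"],.5*np.arctan2(2*m["mu11"],m["mu20"]-m["mu02"])
E
python3 - <<'E'
from fit import *
R={"top":(300,165,360,195),"side":(300,165,330,212)};O={"top":(338,170,352,180),"side":(300,170,312,190)}
M={};o={}
for c in R:
    im=cv2.imread(f"pics/{c}0.png");m=mask(im,R[c]);M[c]=mom(m);o[c]=orange(im,O[c])
    ys,xs=np.nonzero(m);print(c,M[c],xs.min(),xs.max(),ys.min(),ys.max(),o[c])
for cs in(["top"],["side"],["top","side"]):
    def res(v):
        r=[]
        for c in cs:
            h=mom(hull(c,v));d=(h[2]-M[c][2]+np.pi/2)%np.pi-np.pi/2
            r+=list(h[0]-M[c][0])+[d*20]
            r+=list(.5*(proj(c,W(v,[.018,.037,.065]))[0]-o[c][0]))
        return np.array(r)
    s=least_squares(res,[.55,-.09,0.]);v=s.x;print(cs,v,s.fun.round(2),[mom(hull(c,v))[1] for c in cs])
    for c in R: print(c,proj(c,W(v,[[0,0,.065],[0,.127,.065],[0,-.222,.065]])).round(1).tolist())
E
```

```text
top (array([335.43674699, 180.94578313]), 332.0, np.float64(-0.021157882283361042)) 316 355 177 185 (array([344.44343891, 174.54600302]), np.int64(663))
side (array([312.66447368, 186.82565789]), 304.0, np.float64(-1.4665661261697003)) 307 318 170 203 (array([306.5081761 , 179.86792453]), np.int64(795))
['top'] [ 0.55070327 -0.14514229 -0.19505458] [-1.37 -1.65  4.78  0.    0.26] [451.38294118386693]
top [[356.1, 184.2], [311.4, 174.3], [434.1, 201.5]]
side [[318.1, 171.7], [302.6, 208.3], [339.8, 120.5]]
['side'] [ 0.5338226  -0.13994232 -0.57663105] [-4.35  1.38 14.47  1.71 -0.65] [639.6944249272346]
top [[354.1, 190.3], [316.3, 164.5], [420.6, 235.5]]
side [[324.4, 173.6], [291.9, 203.3], [371.7, 130.5]]
['top', 'side'] [ 0.56813633 -0.15301666  0.19375469] [ 1.47  0.83 -2.98  0.18 -0.3   1.39  0.92 -4.33 -0.28 -0.  ] [443.44471793528646, 473.417076516198]
top [[359.0, 178.1], [314.0, 185.8], [437.0, 164.7]]
side [[311.8, 169.1], [316.2, 206.7], [305.7, 116.8]]
```

```bash
python3 - <<'E'
from fit import *
R={"top":(300,165,360,195),"side":(300,165,330,212)};O={"top":(338,170,352,180),"side":(300,170,312,190)}
M={};o={}
for c in R:
    im=cv2.imread(f"pics/{c}0.png");M[c]=mom(mask(im,R[c]));o[c]=orange(im,O[c])
for cs in(["top"],["side"],["top","side"]):
    def res(v):
        r=[]
        for c in cs:
            h=mom(hull(c,v));d=(h[2]-M[c][2]+np.pi/2)%np.pi-np.pi/2
            r+=list(h[0]-M[c][0])+[d*20]
            r+=list(.5*(proj(c,W(v,[.018,.037,.065]))[0]-o[c][0]))
        return np.array(r)
    s=least_squares(res,[.55,-.14,0.],x_scale=[.01,.01,.05],diff_step=1e-2);v=s.x;print(cs,v,s.fun.round(2),[mom(hull(c,v))[1] for c in cs])
    for c in R: print(c,proj(c,W(v,[[0,0,.065],[0,.127,.065],[0,-.222,.065]])).round(1).tolist())
E
```

```text
['top'] [ 0.5609801  -0.14996752  0.04379558] [ 0.01  0.03  0.02 -0.01 -0.07] [446.4058359139599]
top [[357.9, 180.6], [312.2, 181.5], [437.3, 179.0]]
side [[314.4, 170.1], [311.1, 208.1], [319.0, 117.4]]
['side'] [ 0.56075958 -0.1558606   0.03023185] [-0.02  0.34 -0.07  0.04 -0.71] [479.00837638718076]
top [[360.0, 180.7], [314.3, 181.0], [439.5, 180.2]]
side [[314.7, 168.5], [310.7, 206.1], [320.3, 116.3]]
['top', 'side'] [ 0.56070153 -0.15234529  0.03522342] [ 0.86 -0.04  0.19  0.44 -0.06 -0.02  1.39 -0.2   0.01 -0.2 ] [446.7254753555171, 480.5303815654479]
top [[358.7, 180.7], [313.0, 181.2], [438.2, 179.8]]
side [[314.6, 169.5], [310.8, 207.3], [319.8, 117.0]]
```

Both cameras agree: rack at about (0.561, -0.151), yaw about 0.037. Now I'll move above the press point, descend and squeeze.

```bash
cat > rob.py <<'E'
from bench import *
from fit import *
from scipy.spatial.transform import Rotation as Rn
V=np.array([.5608,-.1505,.037])
def quat(flip): # tool z down, tool y along rack +-x
    c,s=np.cos(V[2]),np.sin(V[2]);y=np.array([c,s,0])*flip;z=np.array([0,0,-1.])
    return Rn.from_matrix(np.c_[np.cross(y,z),y,z]).as_quat()
def pt(y,z=.065,x=0): return W(V,[x,y,z])[0]
def st(t=""): print(t,"t",round(read_time_s(),2),"p",np.round(read_eef_pos(),4),"F",np.round(read_ft_force(),1),"gap",round(read_finger_gap(),4),"g",np.round(read_grasp_force(),1))
E
python3 - <<'E'
from rob import *
q0=np.array(read_qpos())
c=[(f,inverse_kinematics(pt(.037,.16),quat(f))) for f in(1,-1)];print(c)
c=[(np.abs(np.array(j)-q0).max(),f) for f,j in c if j is not None];f=min(c)[1];print(f)
open("flip","w").write(str(f))
move_ptp(pt(.037,.16),quat(f));movel(pt(.037),speed=.1);st()
for k in("top","side"):cv2.imwrite(f"pics/{k}1.png",read_camera(k)[:,:,::-1])
a=cv2.imread("pics/top1.png")[130:230,270:400];b=cv2.imread("pics/side1.png")[130:230,250:380]
cv2.imwrite("pics/m1.png",cv2.resize(np.vstack([a,b]),None,fx=3,fy=3,interpolation=2)[:600])
E
```

```text
[(1, array([-0.55816641,  0.44548419,  0.84428689,  1.90172531, -0.40065283,
        0.97168626,  0.50636703])), (-1, array([-0.84385352,  0.82711127,  1.37468766,  1.91055075, -0.88515749,
        1.2016426 , -2.24765887]))]
1
 t 5.2 p [ 0.5601 -0.1138  0.0657] F [ 0.   0.8 -0.2] gap 0.0854 g 0.0
```

View pics/m1.png

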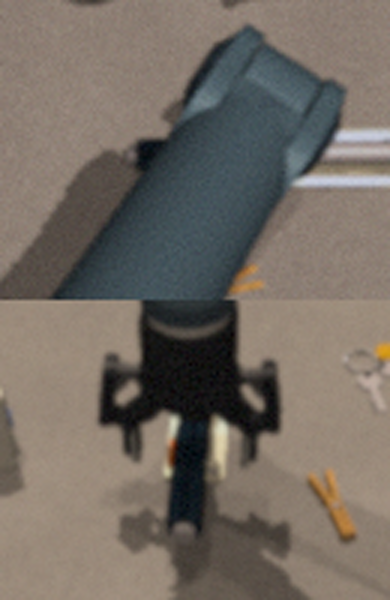

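The fingers straddle the grip at the button: fingers at about (132,440) and (250,440) in the crop, orange at (172,445). Close.

```bash
python3 - <<'E'
from rob import *
move_gripper(.042,25);st("42")
move_gripper(.02,25);st("squeezed")
pause(.3);st()
E
```

```text
42 t 5.8 p [ 0.5594 -0.1135  0.065 ] F [-0.8  0.9 -0.3] gap 0.042 g 0.0
squeezed t 6.06 p [ 0.5604 -0.1135  0.0657] F [0.5 0.2 4.2] gap 0.0276 g 26.2
 t 6.36 p [ 0.5604 -0.1135  0.0657] F [0.  0.9 5.4] gap 0.0277 g 26.3
```

```bash
python3 - <<'E'
from rob import *
p0=np.array(read_eef_pos());u=np.array([-np.sin(V[2]),np.cos(V[2]),0])
np.save("p0.npy",p0)
for d,s in((.005,.03),(.02,.05),(.06,.06)):
    movel(p0+u*d,speed=s);st(d);
    if abs(read_ft_force()[1])>15: break
print(np.round(read_ft_torque(),2))
cv2.imwrite("pics/side2.png",read_camera("side")[:,:,::-1])
cv2.imwrite("pics/s2.png",cv2.resize(cv2.imread("pics/side2.png")[130:270,250:380],None,fx=4,fy=4,interpolation=2))
E
```

```text
0.005 t 6.68 p [ 0.5602 -0.1089  0.0657] F [ 0.5 -2.9  2.6] gap 0.0277 g 25.8
0.02 t 7.13 p [ 0.5596 -0.0916  0.0657] F [-0.6  0.9  4.2] gap 0.0277 g 25.8
0.06 t 7.95 p [ 0.558  -0.0516  0.0657] F [-0.5  2.1  3.3] gap 0.0277 g 25.9
[ 0.19 -0.16  0.25]
```

View pics/s2.png

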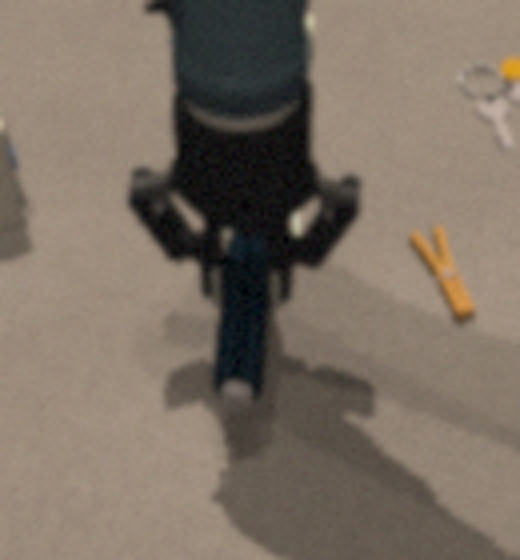

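The grip moves with the fingers (cap tip now at side-view pixel (309,227)). I'll continue to the second stop, feeling for the end.

```bash
python3 - <<'E'
from rob import *
p0=np.load("p0.npy");u=np.array([-np.sin(V[2]),np.cos(V[2]),0])
movel(p0+u*.14,speed=.08);st(.14)
d=.146
while d<.1565:
    movel(p0+u*d,speed=.03);f=np.mean([read_ft_force() for _ in range(3)],0)@u
    print(round(d,4),round((np.array(read_eef_pos())-p0)@u,4),round(f,1))
    if f<-9: break
    d+=.001
st("end")
E
```

```text
0.14 t 9.15 p [0.555  0.028  0.0657] F [-1.   2.2  4.2] gap 0.0278 g 26.0
0.146 0.1457 -1.5
0.147 0.1464 -2.5
0.148 0.148 -2.3
0.149 0.1493 -1.5
0.15 0.1503 -2.1
0.151 0.1512 -2.3
0.152 0.1516 -3.4
0.153 0.1517 -4.6
0.154 0.1516 -6.3
0.155 0.1516 -7.5
0.156 0.1517 -8.5
end t 12.0 p [0.5546 0.0381 0.0657] F [-0.8 -8.5  3.7] gap 0.0278 g 26.5
```

```bash
python3 - <<'E'
from rob import *
p0=np.load("p0.npy");u=np.array([-np.sin(V[2]),np.cos(V[2]),0])
d=.1505
for _ in range(4):
    movel(p0+u*d,speed=.02);e=(np.array(read_eef_pos())-p0)@u;print(d,round(e,4))
    if abs(e-.150)<.0005:break
    d+=.1501-e
st("before");move_gripper(.065);pause(.3);st("released")
movel(p0+u*.2,speed=.08);st("hold")
cv2.imwrite("pics/side3.png",read_camera("side")[:,:,::-1])
cv2.imwrite("pics/s3.png",cv2.resize(cv2.imread("pics/side3.png")[150:290,250:380],None,fx=4,fy=4,interpolation=2))
E
```

```text
0.1505 0.1516
0.14896171241838477 0.1514
0.14764649387182474 0.1508
0.1469052012500655 0.1505
before t 13.18 p [0.5547 0.0369 0.0657] F [-2.8  1.8  6.1] gap 0.0279 g 25.7
released t 13.93 p [0.5549 0.0332 0.0657] F [-0.2  0.   0.2] gap 0.0648 g 0.0
hold t 14.74 p [0.5529 0.0859 0.0657] F [ 0.1  0.5 -1. ] gap 0.0649 g 0.0
```

View pics/s3.png

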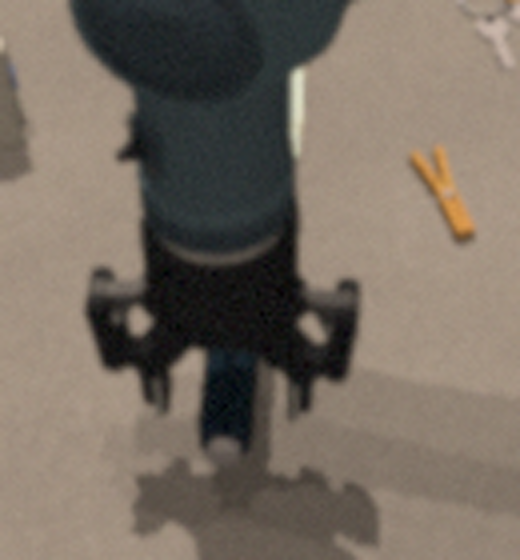

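The fingers straddle the plain part behind the cap at (225,445) in the crop. The button is hidden by the wrist here, so I'll grip and tug gently to test the lock.

```bash
python3 - <<'E'
from rob import *
p0=np.load("p0.npy");u=np.array([-np.sin(V[2]),np.cos(V[2]),0])
move_gripper(.02,30);st("grip")
for d in(.2,.203,.206,.203,.200,.197,.194):
    movel(p0+u*d,speed=.03);f=np.mean([read_ft_force() for _ in range(3)],0)@u
    print(d,round((np.array(read_eef_pos())-p0)@u,4),round(f,1))
    if f>9: break
st()
E
```

```text
grip t 15.21 p [0.5528 0.0857 0.0659] F [-0.5 -0.7  2.7] gap 0.0275 g 33.2
0.2 0.1994 -1.5
0.203 0.2005 -5.0
0.206 0.2006 -9.1
0.203 0.2005 -5.8
0.2 0.2003 -1.5
0.197 0.199 -0.3
0.194 0.1968 1.2
 t 16.96 p [0.5529 0.0832 0.0658] F [-4.   1.   5.7] gap 0.0279 g 33.6
```

```bash
python3 - <<'E'
from rob import *
p0=np.load("p0.npy");u=np.array([-np.sin(V[2]),np.cos(V[2]),0])
for d in(.192,.190,.188):
    movel(p0+u*d,speed=.03);pause(.1);f=np.mean([read_ft_force() for _ in range(3)],0)@u
    print(d,round((np.array(read_eef_pos())-p0)@u,4),round(f,1))
    if f>7: break
st()
cv2.imwrite("pics/side4.png",read_camera("side")[:,:,::-1]);cv2.imwrite("pics/top4.png",read_camera("top")[:,:,::-1])
for c in("side","top"): print(c,[(d["at"],d["confidence"]) for d in look_for(c,"thumb")],[(d["at"],d["confidence"]) for d in tip_of(c,"button_face")],proj(c,W(V,[.019,.187,.065])))
E
```

```text
0.192 0.1967 4.2
0.19 0.1966 7.6
 t 17.66 p [0.5529 0.083  0.0658] F [-3.6  7.4  6.3] gap 0.0276 g 33.7
side [] [] [[300.48809789 228.05489891]]
top [([395.8, 185.5], 0.69), ([289.3, 179.1], 0.18)] [] [[290.62120766 174.72765315]]
```

It stops hard in both directions (0.1967 and 0.2006), so it is locked. I'll centre in the play and check by camera.

```bash
python3 - <<'E'
from rob import *
p0=np.load("p0.npy");u=np.array([-np.sin(V[2]),np.cos(V[2]),0])
movel(p0+u*.2005,speed=.02);pause(.3);print(round((np.array(read_eef_pos())-p0)@u,4));st()
a=[]
for c,(x,y) in(("top",(250,130)),("side",(250,160))):
    a.append(read_camera(c)[y:y+110,x:x+130,::-1])
cv2.imwrite("pics/m5.png",cv2.resize(np.hstack(a),None,fx=3,fy=3,interpolation=2))
E
```

```text
0.2005
 t 18.93 p [0.5527 0.0869 0.0658] F [-2.9 -3.6  5.1] gap 0.0277 g 33.5
```

View pics/m5.png

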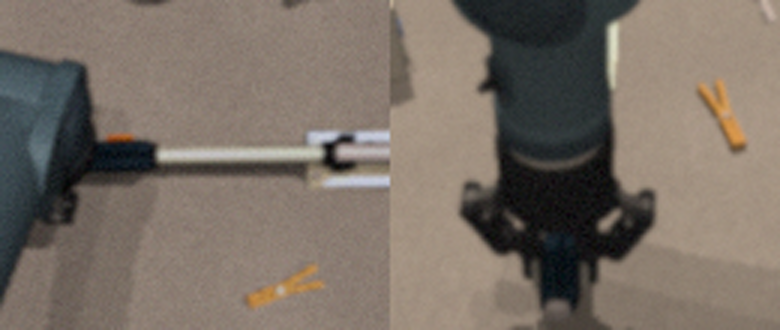

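The top view shows the orange button standing proud at about (290,176), as predicted for the second stop. The fingers are on the plain part and the bystanders are untouched.

```bash
python3 - <<'E'
from rob import *
p0=np.load("p0.npy");u=np.array([-np.sin(V[2]),np.cos(V[2]),0])
movel(p0+u*.1985,speed=.02);pause(.3);st()
print(sign_off())
E
```

```text
t 19.58 p [0.5528 0.0866 0.0658] F [-2.9  0.1  5.2] gap 0.0273 g 33.5
the job is handed in; nothing more can be done
None
```

The shoehorn is drawn out and locked at the second stop, the button has sprung back out, and the gripper holds the plain part of the grip; the job was handed in at about 19.6 s.

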